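# Linch pin through the drawbar

### The arm

A 6-joint arm with a two-finger parallel gripper is mounted at the origin on a cart in front of the work surface, level with it; the furniture and walls round the work are solid. World frame = base frame: x ahead of the robot, y to its left, z up, the work surface at z = 0. Lengths are in m, angles in rad, forces in N, time in s.
With the tool pointing down it reaches from about 0.3 to 0.775 m from the base axis. Payload 14.6 kg.
Tool frame: the origin (TCP) lies at the centre of the arm's flange, where the gripper is bolted on; the fingertips stand 199 mm ahead of it and the grasp point (between the pads) lies 180 mm ahead of it; z points along the fingers, y is the line along which they close (so a half turn about z gives the same grasp; the last joint's range is limited). The gripper opens to 94 mm and grips with 3 to 60 N. Pads are 16 mm wide; open, the fingers measure 119 mm over their backs; the gripper's body (75 mm by 177 mm) begins 78 mm behind the grasp point.
Start: joints at [1.206, 0.3, 1.521, -0, 1.321, -0.067], TCP at [0.161, 0.526, 0.405] pointing down, gripper open.
Joint ranges: [-3.03, 3.03], [-0.79, 2.21], [0.23, 2.52], [-1.04, 4.18], [0, 3.07], [-2.55, 2.55]. Speed limits (rad/s): [2.22, 2.22, 2.57, 3.14, 3.14, 3.14].

### API

Orientations are given as [roll, pitch, yaw] about the fixed x, y, z axes, in that order (R = Rz(yaw) Ry(pitch) Rx(roll)).
In Python, from station import ctrl gives the robot as it stands. The module is installed in compiled form; this text tells all that it offers.
- The arm moves only by the tool servo_tool, never from a script. Its argument "motion" is a list of rows, each a list of 5 numbers: the closure, from 0 (fully open) to 1 (shut), then the shift along the world's x, y, z in cm, then the turn about the world's z in degrees. A call has 1 to 20 rows; each row is the pose to reach, as a shift and turn from the pose commanded when the call began; what a row does not reach only later rows make up. A row lasts 1/8 s, in which the tool goes at most 62.5 mm and 10.7 degrees, less where a joint would pass 70% of its speed; a pose out of reach is approached as far as the arm can. A call with a gripper value outside its range is refused whole. The fingers move at their own pace and stop on an object; "squeeze" is the grip in N (left out, the last holds). Time passes only in rows, so rows that repeat a pose let the fingers close. It gives the time, the measured TCP pose, the force, the opening and the grip force at its end, in the units of the state.
- ctrl.get_obs(): the state, without advancing time (a new reading comes with each control period).
- ctrl.camera(name): name is "scene" or "top"; returns a dict with "image" (480x640x3 uint8, red, green, blue), "fx", "fy", "cx", "cy" (pixels), "dist" ([k1, k2, p1, p2, k3] as OpenCV has them; the pictures are not rectified), "camera_from_world" (4x4, takes a point from world to camera coordinates). Camera axes: x right, y up, looking along -z (the intrinsics and any distortion apply to the point x, -y, -z); pixel columns grow to the right and rows downward; lengths in m; the calibration is good to about 2 mm. A picture is of the moment at which its call begins. There is no depth.
- ctrl.hand_in(): hands the job in; it is judged then, once.
The state is a dict: "time_s": time; "qpos": joint angles; "joint_vel": joint speeds; "tau": joint torques, N m; "ee_pos": TCP position; "eef_rot": TCP orientation; "force": force on the tool from outside, world axes, zero at the start; "moment": the same for the moment, N m; "grip_width": finger opening in m; "grip_force": force on a finger pad.
Only numpy, scipy, OpenCV 4.12 (cv2) and the standard library are available. Lean on these libraries where they do the work, as an engineer would, in place of code of your own. Each camera call takes 0.05 s, during which the arm holds its last target. There are 200 camera calls.

### The job

Take the linch pin out of its wooden block, feel gently with it for the hole in the flat drawbar and push it through until its collar sits flat on the bar, with the ring pointing out over the bar's free end. Then flip the sprung ring down over the end of the bar until it snaps shut under the pin's lower end. Never press hard on the bar (30 N at most), and leave the other things where they are.

Things in the scene. Friction and masses are not known exactly. Their poses are not given: they have to be found in the camera images.
- linch_pin: Loose steel linch pin, 0.14 to 0.23 kg, upright in a loose hole of a wooden block (90 x 60 mm, 55 mm high) on the bench. Origin on its axis at the underside of the 24 mm collar; z up. Shank 12 mm thick, 38 mm down from the origin, last 1.4 mm bevelled to 9.8 mm. A wire ring (4.8 mm wire, 48 mm wide) sticks out 54 mm to -x, hinged about y in the head, 10 mm above the origin.
- pin_grip (a point): Middle of the pin's square grip, on the pin's axis, 28 mm above its origin, same axes. Grip 16 x 16 mm with flats across x and y, its top 13 mm above this point. Grip across y, with the fingertips at most 10 mm below this point, so that they stay clear of the ring and its hinge.
- ring (a joint): Swing of the ring, rad. 0 = open, on its stop, 0.2 above level on the pin's -x side; grows as it swings down; 1.77 = shut, ring along the shank, bow just under the pin's lower end. Over-centre spring: pushes back up to about 0.86 (hardest near 0, about 4 N at the bow), beyond that it snaps shut by itself and stays shut.
- ring_bow (a point): Middle of the ring's outer bow (centre of the wire), 52 mm from the ring's hinge.
- socket_mouth (a point): Middle of the bracket's mouth where the flat steel drawbar comes out, at the height of the bar's top face (110 mm above the bench). x runs along the bar towards the bracket (free end at -x), z up. Bar 26 mm wide, 24 mm thick. Its one hole (14 mm, straight down through it, on its middle line, centre 16 mm from its free end) lies 47 to 88 mm to -x of here; just where is not measured.
- hitch: Grey bench bracket with the steel drawbar jutting out of it to -x; both fixed (the bar is stuck in its socket, pushed in more or less). Origin on the bench, 67.5 mm to -x of point socket_mouth, same axes. The socket is 44 mm wide, its top 122 mm above the bench with a bolt head 4 mm higher; base plate 10 mm thick, from 40 mm to +x of the origin.
- padlock: Old padlock, 22 x 44 x 70 mm; bystander, origin under its centre.
- screwdriver: Screwdriver, 178 mm; bystander, origin under its centre.
- wrench: Spanner, 224 mm; bystander, origin under its centre.
- hex_bolt: Big hexagon bolt standing on its head, 50 mm tall; bystander, origin under its centre.
- screw_tin: Open tin of screws, 74 mm wide, 62 mm tall; bystander, origin under its centre.
- tape_roll: Roll of tape, 103 mm wide, 48 mm tall; bystander, origin under its centre.

How it is judged:
On the way, in this order (a step that is already met when the one before it is completed fails the run):
1. the pin is through the drawbar's hole, collar down on the bar, ring still open on the bar's free-end side (z of linch_pin in the frame of socket_mouth between -0.003 and 0.003 m and y of linch_pin in the frame of socket_mouth between -0.004 and 0.004 m and x of linch_pin in the frame of socket_mouth between -0.091 and -0.045 m and x of ring_bow in the frame of socket_mouth below -0.07 m and value of joint ring below 0.5 rad), for 0.2 s.
2. the ring has snapped shut under the pin's end (value of joint ring above 1.65 rad), for 0.2 s.
At the end, for the whole second after the job is handed in: The pin stands in the drawbar's hole (upright within 0.12 rad, collar within 3 mm of the bar's top, within 4 mm of the bar's middle line and 45 to 91 mm out from the socket's mouth), at rest, and the ring is shut (joint above 1.65) (z of linch_pin in the frame of socket_mouth between -0.003 and 0.003 m and y of linch_pin in the frame of socket_mouth between -0.004 and 0.004 m and x of linch_pin in the frame of socket_mouth between -0.091 and -0.045 m and angle between linch_pin's own z axis and vertical below 0.12 rad and value of joint ring above 1.65 rad and linear speed of linch_pin below 0.02 m/s); the robot touches nothing.
It fails at once if the pin is pressed on the hitch with more than 30 N (contact force between linch_pin and hitch above 30 N).
It fails at once if the robot presses on the hitch with more than 30 N (contact force between the arm and hitch above 30 N).
It fails at once if the fingers press on the hitch with more than 30 N (contact force between the fingers and hitch above 30 N).
It fails at once if a bystander is moved more than 30 mm (distance of any of padlock, screwdriver, wrench, hex_bolt, screw_tin, tape_roll from where it was at the start of the episode above 0.03 m).
It also fails if it takes over 67 s, if anything falls off the work surface, if the arm or the gripper's body presses on something with over 40 N, if the wrist force passes 120 N, or if a joint passes its speed limit or range.

## Working session

There is one attempt and no reset: what is moved stays moved. The work goes in short steps, Python scripts to look and compute and a tool call to move; the robot and the scene stay as the last step left them, time stands still between calls to the robot, and variables do not carry over. Pictures are saved under pics/ and viewed, at most 10 in all, crops included, and the job is handed in when it is done.

Besides the shell and the picture viewer there is one more tool, called in YAML: its name, and indented under it one key for each argument. servo_tool: Moves the arm, as the interface text tells. Its arguments: {"type":"object","properties":{"motion":{"type":"array","items":{"type":"array","items":{"type":"number"}}},"squeeze":{"type":"number"}},"required":["motion"]}

```bash
mkdir -p pics; cat > h.py <<'E'
import numpy as np, cv2
from station import ctrl
def snap(name,fn):
    c=ctrl.camera(name); np.savez(fn+'.npz',**{k:np.array(v) for k,v in c.items()})
    cv2.imwrite('pics/'+fn+'.png',cv2.cvtColor(c['image'],cv2.COLOR_RGB2BGR)); return c
def load(fn): return dict(np.load(fn+'.npz'))
def K(c): return np.array([[c['fx'],0,c['cx']],[0,c['fy'],c['cy']],[0,0,1.]])
def proj(c,p):
    p=np.atleast_2d(p).astype(float); T=np.array(c['camera_from_world']); q=(p@T[:3,:3].T+T[:3,3])*[1,-1,-1]
    return cv2.projectPoints(q,np.zeros(3),np.zeros(3),K(c),np.array(c['dist'],float))[0].reshape(-1,2)
def back(c,uv,z):
    uv=np.atleast_2d(uv).astype(float); n=cv2.undistortPoints(uv.reshape(-1,1,2),K(c),np.array(c['dist'],float)).reshape(-1,2)
    T=np.array(c['camera_from_world']); R=T[:3,:3]; o=-R.T@T[:3,3]
    d=np.c_[n[:,0],-n[:,1],-np.ones(len(n))]@R
    return o+d*((z-o[2])/d[:,2])[:,None]
E
python3 - <<'E'
from h import *
for n in('scene','top'):
    c=snap(n,n+'0'); T=np.array(c['camera_from_world']); print(n,-T[:3,:3].T@T[:3,3],c['fx'],c['dist'])
o=ctrl.get_obs(); print(o)
E
```

```text
scene [ 0.15950515 -0.61433998  0.77525086] 455.9696300803229 [-0.07013016  0.          0.          0.          0.        ]
top [ 0.36268683 -0.02546473  1.1358546 ] 462.731880934806 [-0.02178386  0.          0.          0.          0.        ]
{'time_s': 0.1, 'qpos': array([ 1.20640055e+00,  3.00387776e-01,  1.52151695e+00,  1.01744943e-05,
        1.32069320e+00, -6.65787672e-02]), 'joint_vel': array([-0.00080252, -0.00133989, -0.00124404, -0.00067412,  0.00252238,
        0.00030073]), 'tau': array([ 4.33881840e-03, -5.32650054e+01, -3.53280008e+01,  7.10225408e-02,
        2.35884462e-02, -1.00901232e-04]), 'ee_pos': array([0.16136783, 0.52576035, 0.40415906]), 'eef_rot': array([-3.14059027e+00, -7.67136725e-05,  2.84377309e+00]), 'force': array([0.28969176, 0.45048106, 0.10409172]), 'moment': array([0.01330411, 0.02444417, 0.04231288]), 'grip_force': 0.0, 'grip_width': 0.09397569568016764}
```

View pics/top0.png

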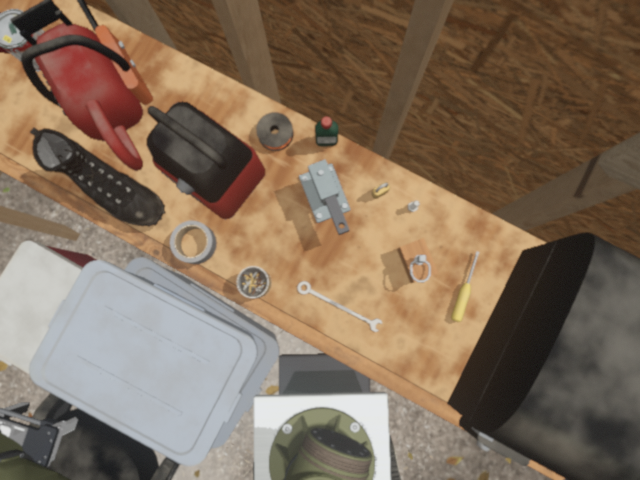

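View pics/scene0.png

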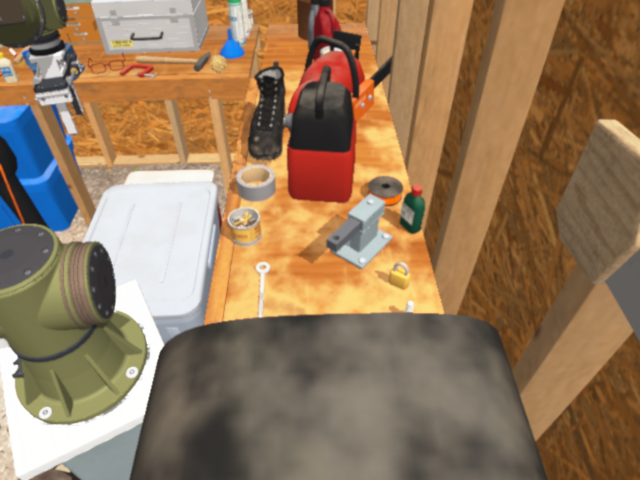

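The top picture shows the hitch around (328,195), with the bar's free end near (342,230), and the pin in its block around (416,262) with the ring toward lower right. In the scene picture, the foreground object hides the pin. Next I'll enlarge the top view.

```bash
python3 - <<'E'
from h import *
c=load('top0'); im=cv2.cvtColor(c['image'],cv2.COLOR_RGB2BGR)
a=cv2.resize(im[150:250,295:365],None,fx=5.5,fy=5.5,interpolation=cv2.INTER_CUBIC)
b=cv2.resize(im[225:299,375:445],None,fx=5.5,fy=5.5,interpolation=cv2.INTER_CUBIC)
o=np.zeros((550,770,3),np.uint8); o[:550,:385]=a; o[:407,385:770]=b
cv2.imwrite('pics/crop1.png',o)
for n,uv,z in(('barend',(342,231),.11),('pin',(420,256),.09),('block',(400,262),.055)): print(n,back(c,uv,z))
E
```

```text
barend [[ 0.52648271 -0.05996082  0.11      ]]
pin [[ 0.46786027 -0.23602932  0.09      ]]
block [[ 0.45842045 -0.19551878  0.055     ]]
```

View pics/crop1.png

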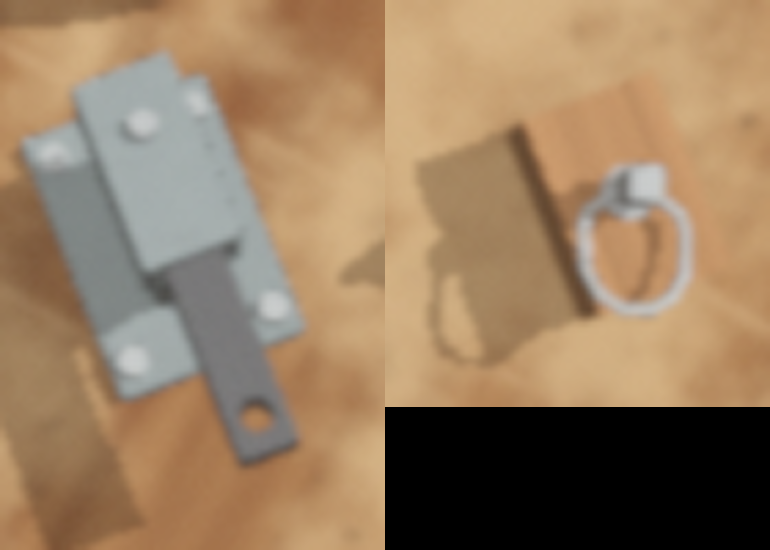

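The crop shows the hole at about (341.3,225.2) in full-image pixels. The bar's end corners are at crop (240,462) and (298,440). The grip's top is at about crop (648,183), and the ring bow at about (637,312).

```bash
python3 - <<'E'
from h import *
c=load('top0')
f=lambda l,x0,y0:(np.array(l,float)+.5)/5.5-.5+[x0,y0]
bar=f([(240,462),(298,440),(165,277),(233,255),(257,416)],295,150)
P=back(c,bar,.11)[:,:2]; print(P)
print('endwidth',np.linalg.norm(P[0]-P[1]))
for a,b in((0,2),(1,3)): d=P[b]-P[a]; print('yaw',np.degrees(np.arctan2(d[1],d[0])))
d=P[0]-P[1]; print('perp yaw',np.degrees(np.arctan2(d[1],d[0]))-90, 'end-hole',np.linalg.norm((P[0]+P[1])/2-P[4]))
s=back(c,f([(148,275),(240,240),(75,90),(167,52)],295,150),.122)[:,:2]; print('socket',s,np.linalg.norm(s[0]-s[1]))
for a,b in((0,2),(1,3)): d=s[b]-s[a]; print('yaw',np.degrees(np.arctan2(d[1],d[0])))
g=f([(263,183),(250,312)],375,225)
G=back(c,g[0],.096)[0]; B=back(c,g[1],.0755)[0]; print('grip',G,'bow',B,np.linalg.norm((G-B)[:2]),np.degrees(np.arctan2(*(G-B)[[1,0]])))
# block
b=back(c,f([(135,125),(205,315),(265,72)],375,225),.055)[:,:2]; print('block',b,np.diff(b,axis=0),np.linalg.norm(np.diff(b,axis=0),axis=1))
for zz in (.065,):
  print(back(c,f([(203,245),(308,245)],375,225),zz))
E
```

```text
[[ 0.52081171 -0.05133647]
 [ 0.52930796 -0.07524913]
 [ 0.59865218 -0.02257685]
 [ 0.60721424 -0.05082771]
 [ 0.53965481 -0.0588044 ]]
endwidth 0.02537718290360858
yaw 20.27769332789126
yaw 17.40473119372297
perp yaw 19.560287320185324 end-hole 0.01526954792170452
socket [[ 0.59689948 -0.01570997]
 [ 0.61054092 -0.05355511]
 [ 0.67548479  0.01256902]
 [ 0.69068679 -0.0256639 ]] 0.04022863724182854
yaw 19.791311474579242
yaw 19.18818503053995
grip [ 0.46290018 -0.24004269  0.096     ] bow [ 0.4112054  -0.23611286  0.0755    ] 0.05184394235178325 -4.347257170403921
block [[ 0.49309695 -0.19505038]
 [ 0.41134759 -0.22106464]
 [ 0.51461191 -0.25183075]] [[-0.08174936 -0.02601426]
 [ 0.10326432 -0.03076611]] [0.08578869 0.10775005]
[[ 0.44030691 -0.21982812  0.065     ]
 [ 0.43921394 -0.26404723  0.065     ]]
```

servo_tool:
  motion:
    - [0, 1, -3, 3, 1]
    - [0, 3, -8, 4, 2]
    - [0, 5, -13, 4, 3]
    - [0, 7, -18, 4, 4]
    - [0, 9, -23, 4, 5]
    - [0, 11, -28, 4, 6]
    - [0, 13, -33, 4, 7]
    - [0, 15, -38, 4, 8]
    - [0, 17, -43, 4, 9]
    - [0, 19, -48, 4, 10]
    - [0, 21, -53, 2, 11]
    - [0, 23, -58, 0, 12]
    - [0, 25, -63, -2, 13]
    - [0, 27, -68, -4, 13]
    - [0, 29, -73, -5, 13]
    - [0, 30.2, -76.6, -6, 13]
    - [0, 30.2, -76.6, -6, 13]
    - [0, 30.2, -76.6, -6, 13]
  squeeze: 20

```text
time_s: 2.35
ee_pos: [0.4632, -0.2398, 0.3445]
eef_rot: [3.141, -0.001, 3.071]
force: [0.4, 0.7, -0.1]
grip_width: 0.094
grip_force: 0.0
```

```bash
python3 - <<'E'
from h import *
o=ctrl.get_obs(); print(o['ee_pos'],o['eef_rot'],o['force'],o['time_s'],o['qpos'])
c=snap('top','top1'); s=snap('scene','scene1')
im=cv2.cvtColor(c['image'],cv2.COLOR_RGB2BGR)
a=cv2.resize(im[190:310,350:490],None,fx=5,fy=5,interpolation=cv2.INTER_CUBIC)
cv2.imwrite('pics/crop2.png',a)
E
```

```text
[ 0.46321566 -0.23976309  0.34450512] [ 3.14119603e+00 -5.56070672e-04  3.07065756e+00] [ 0.41317057  0.66736925 -0.05176169] 2.35 [-5.47874041e-01  2.95730475e-01  1.67281876e+00  1.05280095e-04
  1.17371951e+00 -2.04777591e+00]
```

View pics/crop2.png

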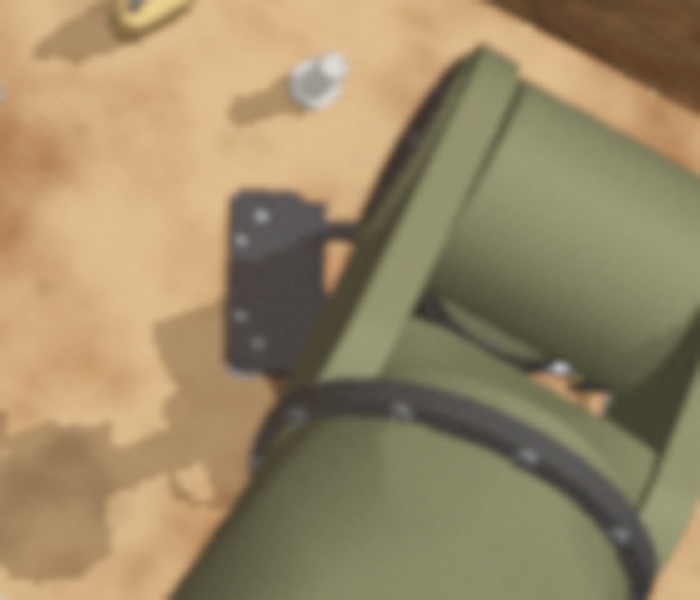

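The arm hides the pin from above, so I'm going ahead on the measured position: descend, checking forces, then close.

servo_tool:
  motion:
    - [0, 0, 0, -2, 0]
    - [0, 0, 0, -4, 0]
    - [0, 0, 0, -5.5, 0]
    - [0, 0, 0, -6.5, 0]
    - [0, 0, 0, -7, 0]
    - [0, 0, 0, -7, 0]
    - [0, 0, 0, -7, 0]

```text
time_s: 3.32
ee_pos: [0.4635, -0.2403, 0.2751]
eef_rot: [-3.141, 0.001, 3.071]
force: [0.8, 0.2, 0.3]
grip_width: 0.0939
grip_force: 0.0
```

servo_tool:
  motion:
    - [0.5, 0, 0, 0, 0]
    - [0.7, 0, 0, 0, 0]
    - [0.8, 0, 0, 0, 0]
    - [0.9, 0, 0, 0, 0]
    - [1, 0, 0, 0, 0]
    - [1, 0, 0, 0, 0]
    - [1, 0, 0, 0, 0]
    - [1, 0, 0, 0, 0]
  squeeze: 30

```text
time_s: 4.32
ee_pos: [0.4634, -0.2402, 0.2746]
eef_rot: [3.142, -0.0, 3.071]
force: [0.3, 1.4, 0.7]
grip_width: 0.0175
grip_force: 0.7
```

servo_tool:
  motion:
    - [1, 0, 0, 0, 0]
    - [1, 0, 0, 0, 0]
    - [1, 0, 0, 0, 0]
    - [1, 0, 0, 1, 0]
    - [1, 0, 0, 2, 0]
    - [1, 0, 0, 3, 0]
    - [1, 0, 0, 4.5, 0]
    - [1, 0, 0, 6, 0]
    - [1, 0, 0, 8, 0]
    - [1, 0, 0, 10, 0]
    - [1, 0, 0, 13, 0]
    - [1, 0, 0, 13, 0]
    - [1, 0, 0, 13, 0]
  squeeze: 30

```text
time_s: 5.95
ee_pos: [0.4632, -0.2401, 0.4039]
eef_rot: [3.141, -0.001, 3.071]
force: [0.6, -0.2, -2.1]
grip_width: 0.0158
grip_force: 30.0
```

servo_tool:
  motion:
    - [1, 0.5, 1, 0, 2]
    - [1, 1.5, 3, 0, 5]
    - [1, 2.5, 6, 0, 9]
    - [1, 3.5, 9, 0, 13]
    - [1, 5, 12, 0, 17]
    - [1, 6, 14.5, 0, 20]
    - [1, 7, 16.5, 0, 22]
    - [1, 7.5, 17.7, 0, 23]
    - [1, 7.7, 18.2, 0, 23.5]
    - [1, 7.7, 18.2, 0, 23.5]
    - [1, 7.7, 18.2, 0, 23.5]

```text
time_s: 7.32
ee_pos: [0.5402, -0.0587, 0.4046]
eef_rot: [-3.142, -0.0, -2.803]
force: [0.7, 0.5, -1.9]
grip_width: 0.0161
grip_force: 30.0
```

```bash
python3 - <<'E'
from h import *
o=ctrl.get_obs(); print(o['ee_pos'],o['eef_rot'],o['force'],o['moment'])
c=snap('scene','scene2')
im=cv2.cvtColor(c['image'],cv2.COLOR_RGB2BGR)
a=cv2.resize(im[150:280,290:440],None,fx=5,fy=4.6*5/4.6,interpolation=cv2.INTER_CUBIC)[:600]
cv2.imwrite('pics/crop3.png',a)
E
```

```text
[ 0.54022055 -0.05871766  0.40465   ] [-3.14152053e+00 -5.20086237e-05 -2.80312575e+00] [ 0.71764694  0.48086772 -1.88605436] [ 0.0043954  -0.048402   -0.03596701]
```

View pics/crop3.png

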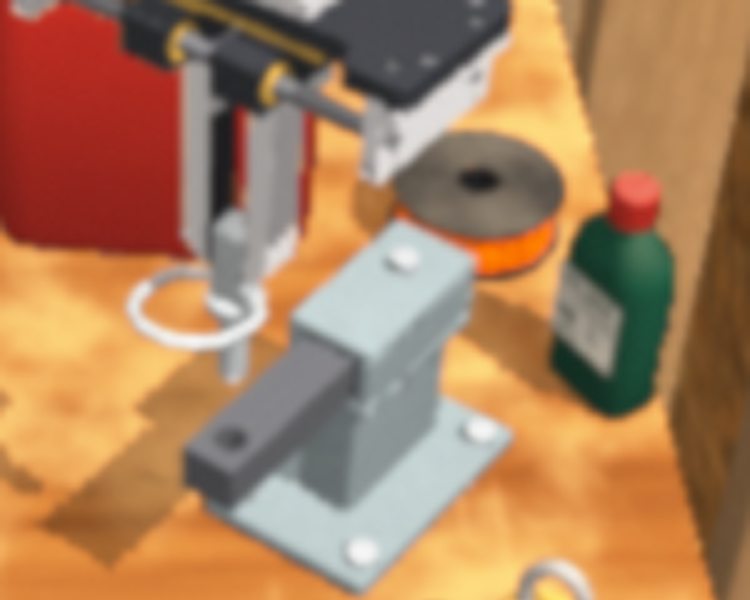

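The picture shows the pin held upright, with its lower end at about (233,378), the hole at about (232,437) and the ring on the left at about (128..268, 270..347), all in crop pixels. I'll compare these with predicted positions.

```bash
python3 - <<'E'
from h import *
c=load('scene2')
def cr(p): return ((proj(c,p)-[290,150]+.5)*5-.5).round(1)
o=np.array([.5402,-.0587,.4046-.180-.039]); y=np.radians(19.4); ux=np.array([np.cos(y),np.sin(y),0]); uy=np.array([-ux[1],ux[0],0]); Z=np.array([0,0,1.])
print('tip',cr(o-.038*Z),'origin',cr(o),'griptop',cr(o+.041*Z))
for sgn in(1,):
  print('bow',cr(o+.010*Z-ux*.051+.0103*Z))
  h=o+.010*Z
  print('ring sides',cr(h-ux*.028+.0055*Z+.0216*uy),cr(h-ux*.028+.0055*Z-.0216*uy))
f=lambda l:(np.array(l,float)+.5)/5-.5+[290,150]
print('hole',back(c,f([(232,437)]),.11), cr([.540,-.058,.11]))
print('bar corners',back(c,f([(186,452),(232,474),(355,362)]),.11))
for p in(5,): 
  J=(cr(o-.038*Z+.001*ux)-cr(o-.038*Z),cr(o-.038*Z+.001*uy)-cr(o-.038*Z),cr(o-.037*Z)-cr(o-.038*Z)); print(J)
E
```

```text
tip [[233.9 371.5]] origin [[236.4 300.6]] griptop [[239.2 219.1]]
bow [[154.6 329.7]]
ring sides [[148.5 284.2]] [[237.7 331.6]]
hole [[ 0.54061099 -0.05838279  0.11      ]] [[230.3 437. ]]
bar corners [[ 0.51964921 -0.05582847  0.11      ]
 [ 0.52889123 -0.07642125  0.11      ]
 [ 0.61064463 -0.04761041  0.11      ]]
(array([[ 1.5, -1.3]]), array([[-2., -1.]]), array([[ 0.1, -1.8]]))
```

The pin sits on the tool axis and the hole measures (0.5406,-0.0584), so the two agree to within 1 mm. I'll descend to just above the bar, then feel gently.

servo_tool:
  motion:
    - [1, 0, 0, -1, 0]
    - [1, 0, 0, -2, 0]
    - [1, 0, 0, -2.8, 0]
    - [1, 0, 0, -3.2, 0]
    - [1, 0.03, 0.03, -3.4, 0]
    - [1, 0.03, 0.03, -3.4, 0]

```text
time_s: 8.12
ee_pos: [0.5407, -0.0579, 0.3707]
eef_rot: [-3.142, 0.0, -2.802]
force: [-0.1, -0.1, -1.8]
grip_width: 0.0159
grip_force: 30.0
```

servo_tool:
  motion:
    - [1, 0, 0, -0.1, 0]
    - [1, 0, 0, -0.2, 0]
    - [1, 0, 0, -0.3, 0]
    - [1, 0, 0, -0.4, 0]
    - [1, 0, 0, -0.5, 0]
    - [1, 0, 0, -0.5, 0]

```text
time_s: 8.88
ee_pos: [0.5407, -0.0579, 0.3656]
eef_rot: [3.142, -0.0, -2.802]
force: [0.7, 0.2, -1.0]
grip_width: 0.0156
grip_force: 30.0
```

servo_tool:
  motion:
    - [1, 0, 0, -0.05, 0]
    - [1, 0, 0, -0.1, 0]
    - [1, 0, 0, -0.15, 0]
    - [1, 0, 0, -0.2, 0]
    - [1, 0, 0, -0.2, 0]

```text
time_s: 9.5
ee_pos: [0.5407, -0.0579, 0.3636]
eef_rot: [3.142, -0.0, -2.802]
force: [0.5, -0.1, -1.7]
grip_width: 0.0154
grip_force: 30.0
```

servo_tool:
  motion:
    - [1, 0, 0, -0.1, 0]
    - [1, 0, 0, -0.2, 0]
    - [1, 0, 0, -0.3, 0]
    - [1, 0, 0, -0.4, 0]
    - [1, 0, 0, -0.5, 0]
    - [1, 0, 0, -0.5, 0]

```text
time_s: 10.25
ee_pos: [0.5407, -0.0579, 0.3586]
eef_rot: [3.142, -0.0, -2.802]
force: [-0.1, 0.7, -1.3]
grip_width: 0.0157
grip_force: 30.0
```

servo_tool:
  motion:
    - [1, 0, 0, -0.2, 0]
    - [1, 0, 0, -0.4, 0]
    - [1, 0, 0, -0.6, 0]
    - [1, 0, 0, -0.8, 0]
    - [1, 0, 0, -1, 0]
    - [1, 0, 0, -1, 0]

```text
time_s: 11.0
ee_pos: [0.5407, -0.0579, 0.3485]
eef_rot: [3.141, -0.0, -2.802]
force: [0.5, -0.3, -3.7]
grip_width: 0.0155
grip_force: 30.0
```

servo_tool:
  motion:
    - [1, 0, 0, -0.2, 0]
    - [1, 0, 0, -0.4, 0]
    - [1, 0, 0, -0.6, 0]
    - [1, 0, 0, -0.8, 0]
    - [1, 0, 0, -1, 0]
    - [1, 0, 0, -1.2, 0]
    - [1, 0, 0, -1.4, 0]
    - [1, 0, 0, -1.4, 0]

```text
time_s: 12.0
ee_pos: [0.5407, -0.0579, 0.3345]
eef_rot: [3.141, -0.0, -2.802]
force: [0.9, -0.1, -2.2]
grip_width: 0.0155
grip_force: 30.0
```

servo_tool:
  motion:
    - [1, 0, 0, -0.1, 0]
    - [1, 0, 0, -0.2, 0]
    - [1, 0, 0, -0.3, 0]
    - [1, 0, 0, -0.4, 0]
    - [1, 0, 0, -0.4, 0]

```text
time_s: 12.62
ee_pos: [0.5407, -0.0579, 0.3306]
eef_rot: [3.142, -0.0, -2.802]
force: [0.3, 0.7, -1.7]
grip_width: 0.0158
grip_force: 30.0
```

servo_tool:
  motion:
    - [1, 0, 0, -0.03, 0]
    - [1, 0, 0, -0.06, 0]
    - [1, 0, 0, -0.06, 0]

```text
time_s: 13.0
ee_pos: [0.5407, -0.0579, 0.33]
eef_rot: [3.142, 0.0, -2.802]
force: [0.6, -0.2, -2.7]
grip_width: 0.0153
grip_force: 30.0
```

servo_tool:
  motion:
    - [1, 0, 0, -0.03, 0]
    - [1, 0, 0, -0.05, 0]
    - [1, 0, 0, -0.05, 0]

```text
time_s: 13.38
ee_pos: [0.5407, -0.0579, 0.3296]
eef_rot: [-3.142, 0.0, -2.802]
force: [-0.4, 0.0, -0.7]
grip_width: 0.0155
grip_force: 30.0
```

servo_tool:
  motion:
    - [1, 0, 0, -0.03, 0]
    - [1, 0, 0, -0.05, 0]
    - [1, 0, 0, -0.05, 0]

```text
time_s: 13.75
ee_pos: [0.5407, -0.0579, 0.3296]
eef_rot: [-3.141, 0.0, -2.802]
force: [-2.5, 0.7, 5.0]
grip_width: 0.0159
grip_force: 30.0
```

I have contact: 5 N at z = 0.3296, exactly the height predicted for the collar seating. Release, rise and look.

servo_tool:
  motion:
    - [1, 0, 0, 0, 0]
    - [1, 0, 0, 0, 0]
    - [0.75, 0, 0, 0, 0]
    - [0.7, 0, 0, 0, 0]
    - [0.65, 0, 0, 0, 0]
    - [0.6, 0, 0, 0, 0]
    - [0.6, 0, 0, 0, 0]
    - [0.6, 0, 0, 0, 0]
    - [0.6, 0, 0, 1, 0]
    - [0.6, 0, 0, 2.5, 0]
    - [0.6, 0, 0, 4.5, 0]
    - [0.8, 0, 0, 7, 0]
    - [1, 0, 0, 9, 0]
    - [1, 0, 0, 9, 0]

```text
time_s: 15.5
ee_pos: [0.5406, -0.0579, 0.4212]
eef_rot: [-3.14, 0.003, -2.802]
force: [0.5, -0.2, -0.6]
grip_width: 0.011
grip_force: 0.0
```

```bash
python3 - <<'E'
from h import *
c=snap('scene','scene3')
im=cv2.cvtColor(c['image'],cv2.COLOR_RGB2BGR)
cv2.imwrite('pics/crop4.png',cv2.resize(im[170:270,290:410],None,fx=6,fy=6,interpolation=cv2.INTER_CUBIC))
def cr(p): return ((proj(c,p)-[290,170]+.5)*6-.5).round(1)
o=np.array([.5407,-.0579,.110]); y=np.radians(19.4); ux=np.array([np.cos(y),np.sin(y),0]); uy=np.array([-ux[1],ux[0],0]); Z=np.array([0,0,1.])
print('origin',cr(o),'griptop',cr(o+.041*Z),'bow',cr(o-ux*.051+.0203*Z),'bow+5deg',cr(o-(ux*np.cos(.087)+uy*np.sin(.087))*.051+.0203*Z))
E
```

```text
origin [[278.  403.6]] griptop [[281.  316.6]] bow [[185.4 444.1]] bow+5deg [[196.2 449.8]]
```

View pics/crop4.png

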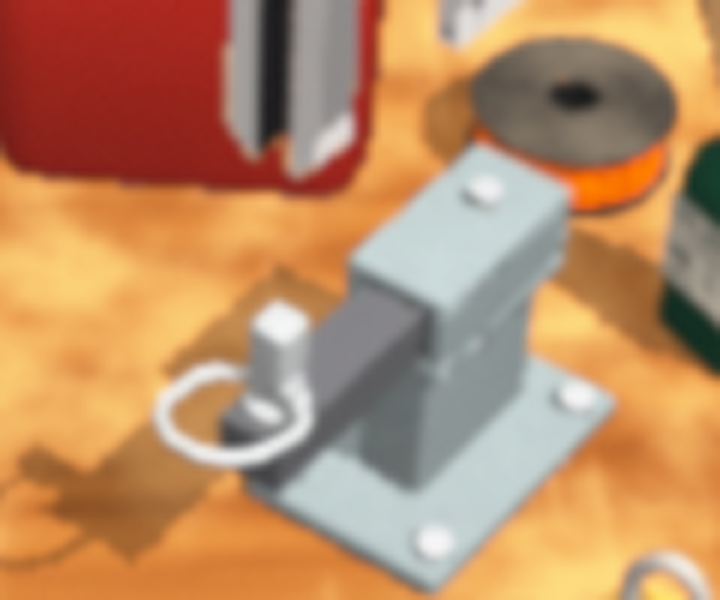

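The pin is seated upright at about (278,400), and the ring points out over the free end with its bow at about (185,445), as predicted. Next I'll move the closed fingers over the bow, 45 mm out from the pin.

servo_tool:
  motion:
    - [1, -1.5, -0.5, 0, 0]
    - [1, -3, -1, 0, 0]
    - [1, -4.2, -1.5, -2, 0]
    - [1, -4.2, -1.5, -5, 0]
    - [1, -4.2, -1.5, -7, 0]
    - [1, -4.2, -1.5, -8, 0]
    - [1, -4.2, -1.5, -8.5, 0]
    - [1, -4.2, -1.5, -8.5, 0]

```text
time_s: 16.55
ee_pos: [0.4987, -0.0729, 0.3342]
eef_rot: [-3.142, 0.0, -2.802]
force: [-0.0, 0.4, -0.2]
grip_width: 0.0004
grip_force: 0.0
```

servo_tool:
  motion:
    - [1, 0, 0, -0.2, 0]
    - [1, 0, 0, -0.4, 0]
    - [1, 0, 0, -0.6, 0]
    - [1, 0, 0, -0.8, 0]
    - [1, 0, 0, -1, 0]
    - [1, 0, 0, -1, 0]

```text
time_s: 17.3
ee_pos: [0.4987, -0.0729, 0.3239]
eef_rot: [3.142, -0.0, -2.802]
force: [-2.4, -1.5, 3.4]
grip_width: 0.0006
grip_force: 1.8
```

Contact with the ring gives about 3.4 N, as the spring data predict. I'll keep pushing down past the snap point.

servo_tool:
  motion:
    - [1, 0, 0, -0.2, 0]
    - [1, 0, 0, -0.4, 0]
    - [1, 0, 0, -0.6, 0]
    - [1, 0, 0, -0.8, 0]
    - [1, 0, 0, -1, 0]
    - [1, 0, 0, -1.2, 0]
    - [1, 0, 0, -1.4, 0]
    - [1, 0, 0, -1.6, 0]
    - [1, 0, 0, -1.8, 0]
    - [1, 0, 0, -2, 0]

```text
time_s: 18.55
ee_pos: [0.4987, -0.0729, 0.3039]
eef_rot: [-3.142, 0.0, -2.802]
force: [1.7, 0.9, 2.1]
grip_width: -0.0003
grip_force: 1.3
```

servo_tool:
  motion:
    - [1, 0, 0, -0.3, 0]
    - [1, 0, 0, -0.6, 0]
    - [1, 0, 0, -0.9, 0]
    - [1, 0, 0, -1.2, 0]
    - [1, 0, 0, -1.5, 0]
    - [1, 0, 0, -1.8, 0]
    - [1, 0, 0, -2.1, 0]
    - [1, 0, 0, -2.4, 0]
    - [1, 0, 0, -2.4, 0]

```text
time_s: 19.68
ee_pos: [0.4986, -0.0729, 0.2797]
eef_rot: [3.141, -0.001, -2.802]
force: [0.1, -0.1, 0.7]
grip_width: 0.0002
grip_force: 0.0
```

```bash
python3 - <<'E'
from h import *
c=snap('scene','scene4')
im=cv2.cvtColor(c['image'],cv2.COLOR_RGB2BGR)
cv2.imwrite('pics/crop5.png',cv2.resize(im[170:270,290:410],None,fx=6,fy=6,interpolation=cv2.INTER_CUBIC))
E
```

```text
(no output)
```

View pics/crop5.png

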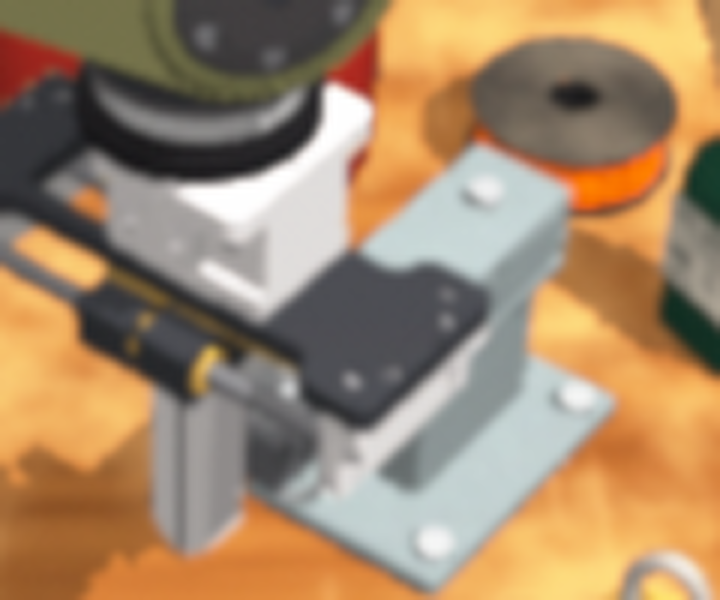

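The force has dropped to about zero, so the ring has probably snapped. The gripper hides it at about (280,390), so I'll retreat outward and up, then look.

servo_tool:
  motion:
    - [1, -0.9, -0.3, 0, 0]
    - [1, -0.9, -0.3, 1, 0]
    - [1, -0.9, -0.3, 4, 0]
    - [1, -0.9, -0.3, 8, 0]
    - [1, -0.9, -0.3, 13, 0]
    - [1, -0.9, -0.3, 17, 0]
    - [1, -0.9, -0.3, 17, 0]
    - [1, -0.9, -0.3, 17, 0]

```text
time_s: 20.72
ee_pos: [0.4894, -0.0759, 0.4496]
eef_rot: [3.141, -0.0, -2.802]
force: [0.1, 0.3, -0.2]
grip_width: 0.0
grip_force: 0.0
```

```bash
python3 - <<'E'
from h import *
c=snap('scene','scene5')
im=cv2.cvtColor(c['image'],cv2.COLOR_RGB2BGR)
cv2.imwrite('pics/crop6.png',cv2.resize(im[170:270,290:410],None,fx=6,fy=6,interpolation=cv2.INTER_CUBIC))
E
```

```text
(no output)
```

View pics/crop6.png

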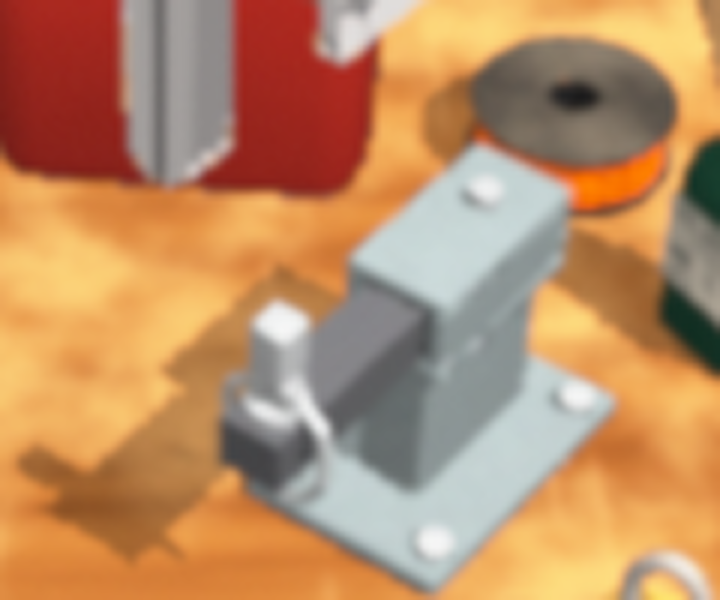

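The ring is shut: it runs from about (295,380) down past the bar to about (310,495), under the pin's end. The pin is still seated and upright, and the gripper is clear.

```bash
python3 -c "
from station import ctrl
print(ctrl.hand_in())"
```

```text
the job is handed in; nothing more can be done
None
```

The job is handed in (no verdict came back): the linch pin is through the drawbar's hole with its collar on the bar, the ring is shut under its end, the highest tool force I read was about 5 N, and the arm clock read about 21 s.

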